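Sieve the turned ball out of the offcuts

TASK

Take the red-handled wire scoop, run it under the large wooden ball in the green tray and lift the ball out on the wires, so that the small bead and the two small offcuts drop through and stay in the tray. Then set the scoop down flat on the blue felt mat with the ball still in it and over the mat, and let go. Move the ball only with the scoop, never with the fingers.

Things in the scene. Friction and masses are not known exactly. Their poses are not given: they have to be found in the camera images.
- scoop: Wire scoop, 180 g, 77 mm wide. Origin: its underside, below the red handle; x to its mouth. Handle 40x22x60 mm (x,y,z), z 55-115: pinch along y from above. Two 6 mm floor wires x -30 to 95, axes y +-26, +-21.5 at x 85, tips +-25, open between. Level and up to 3 mm off the tray floor they pass round the ball, then lift it; it rolls back to the stop wire (x 16), ball centre at x 43.
- ball: Large pale wooden ball, 50 mm diameter, with an 18 mm wide flat foot, 45 g, standing in the tray. Origin at the centre of the ball, 26 mm above what its foot stands on. It is in the half of the tray towards the tray's +x end.
- tray: Green sorting tray, fixed, outside 352 (x) by 182 (y) by 30 mm high, walls and floor 6 mm thick. Origin: centre of its underside on the table; x along its length, pointing away from the robot, z up. The end nearer the robot (tray x from -164 to -15 mm) is empty, room to lower the scoop in, mouth towards +x.
- mat: Blue felt mat, fixed, 200 (x) by 150 (y) by 4 mm thick, on the table beside the tray. Origin: centre of its underside.
- bead: Undersized pale wooden bead, 26 mm diameter with a 10 mm flat foot, 12 g, in the tray just beyond the large ball. Origin at its centre.
- chip_a: Pale wooden offcut, 18 by 13 by 10 mm, 12 g, in the tray beside the large ball (tray +y side). Origin at its centre.
- chip_b: Pale wooden offcut, disc 18 mm in diameter and 10 mm thick, 12 g, in the tray beside the large ball (tray -y side). Origin at its centre.

How it is judged:
By the outcome, as a careful person would: the job done as asked, in the order asked, and still so for the second after the job is handed in, with the robot touching nothing.
It also fails if it takes over 51 s, if anything falls off the work surface, if the arm or the gripper's body presses on something with over 40 N, if the wrist force passes 120 N, or if a joint passes its speed limit or range.

ROBOT

A 6-joint arm with a two-finger parallel gripper is mounted at the origin on the work surface. World frame = base frame: x ahead of the robot, y to its left, z up, the work surface at z = 0. Lengths are in m, angles in rad, forces in N, time in s.
With the tool pointing down it reaches from about 0.35 to 0.975 m from the base axis. Payload 4.9 kg.
Tool frame: the origin (TCP) lies at the very end of the fingers, on their centre line; the grasp point (between the pads) lies 19 mm behind it; z points along the fingers, y is the line along which they close (so a half turn about z gives the same grasp; the last joint's range is limited). The gripper opens to 85 mm and grips with 20 to 120 N. Pads are 22 mm wide; open, the fingers measure 114 mm over their backs; the gripper's body (76 mm by 85 mm) begins 54 mm behind the grasp point. The pads swing forward as they close: fully open they stand 13 mm farther back than shut.
Start: joints at [1.094, 0.053, 1.613, -0, 1.476, -0.119], TCP at [0.219, 0.585, 0.231] pointing down, gripper open.
Joint ranges: [-3.01, 3.01], [-1.01, 2.22], [0.06, 2.58], [-1.02, 4.17], [0.09, 2.62], [-3.14, 3.14]. Speed limits (rad/s): [2.57, 2.57, 3.14, 3.14, 3.14, 3.14].

INTERFACE

Orientations are given as a rotation vector (axis times angle).
In Python, from station import get_obs, get_image, finish_job gives the robot as it stands. The module is installed in compiled form; this text tells all that it offers.
- The arm moves only by the tool carry_out, never from a script. Its argument "rows" is a list of rows, each a list of 7 numbers: the turn, a rotation vector about the tool's x, y, z as a fraction of full scale, then the shift along the tool's x, y, z as a fraction of full scale, then the closure, from -1 (fully open) to 1 (shut). A call has 1 to 5 rows; each row is the pose to reach, as a shift and turn from the pose commanded when the call began, along the tool's axes at that moment, turning the shorter way round; what a row does not reach only later rows make up. Full scale, the value 1, is 300 mm for a shift and pi rad for a turn. A row lasts 1/10 s, in which the tool goes at most 50 mm and 8.59 degrees, less where a joint would pass 70% of its speed; a pose out of reach is approached as far as the arm can. A call with a number of a shift or a turn outside -1 to 1 is refused whole. A call with a gripper value outside its range is refused whole. The fingers move at their own pace and stop on an object; "force" is the grip in N (left out, the last holds). Time passes only in rows, so rows that repeat a pose let the fingers close. It gives the time, the measured TCP pose, the force, the opening and the grip force at its end, in the units of the state.
- get_obs(): the state, without advancing time (a new reading comes with each control period).
- get_image(name): name is "scene" or "top" or "wrist"; returns a dict with "img" (420x560x3 uint8, blue, green, red), "mtx" (3x3 intrinsics, pixels), "R" (3x3) and "t" (3): a world point X has camera coordinates R X + t. Camera axes: x right, y down, z forward; pixel columns grow to the right and rows downward; lengths in m; the calibration is good to about 2 mm. A picture is of the moment at which its call begins. There is no depth.
- finish_job(): hands the job in; it is judged then, once.
The state is a dict: "t": time; "q": joint angles; "dq": joint speeds; "effort": joint torques, N m; "tool_pos": TCP position; "tool_rot": TCP orientation; "contact_force": force on the tool from outside, world axes, zero at the start; "wrist_torque": the same for the moment, N m; "opening": finger opening in m; "grip_force": force on a finger pad.
Only numpy, scipy, OpenCV 4.12 (cv2) and the standard library are available. Lean on these libraries where they do the work, as an engineer would, in place of code of your own. Each camera call takes 0.05 s, during which the arm holds its last target. There are 200 camera calls.

## Working session

There is one attempt and no reset: what is moved stays moved. The work goes in short steps, Python scripts to look and compute and a tool call to move; the robot and the scene stay as the last step left them, time stands still between calls to the robot, and variables do not carry over. Pictures are saved under pics/ and viewed, at most 10 in all, crops included, and the job is handed in when it is done.

Besides the shell and the picture viewer there is one more tool, called as name([rows], argument=value, ...), one row to a line, values as JSON. carry_out: Moves the arm, as the interface text tells. Shift numbers are shares of 300 mm and turn numbers shares of pi rad, none past 1 either way. Its arguments: {"type":"object","properties":{"rows":{"type":"array"},"force":{"type":"number"}},"required":["rows"]}

```bash
mkdir -p pics
python3 - <<'E'
from station import *
import cv2,numpy as np
o=get_obs();print(o['tool_pos'],o['tool_rot'],o['opening'],o['t'])
for n in("top","scene"):
    d=get_image(n);cv2.imwrite(f'pics/{n}0.png',d['img']);np.savez(f'pics/{n}0.npz',**d);print(n,d['mtx'].round(1).tolist(),d['R'].round(3).tolist(),d['t'].round(3))
E
```

```text
[0.21861595 0.58485394 0.23004641] [-0.55892551 -3.09088427  0.00311168] 0.08525399784701701 0.0
top [[431.3, 0.0, 286.3], [0.0, 431.3, 218.1], [0.0, 0.0, 1.0]] [[0.018, -0.999, -0.027], [-0.997, -0.015, -0.076], [0.075, 0.029, -0.997]] [0.007 0.558 1.05 ]
scene [[385.1, 0.0, 277.2], [0.0, 385.1, 209.2], [0.0, 0.0, 1.0]] [[0.147, 0.989, -0.011], [0.722, -0.115, -0.682], [-0.676, 0.092, -0.731]] [-0.084 -0.35   1.135]
```

View pics/top0.png

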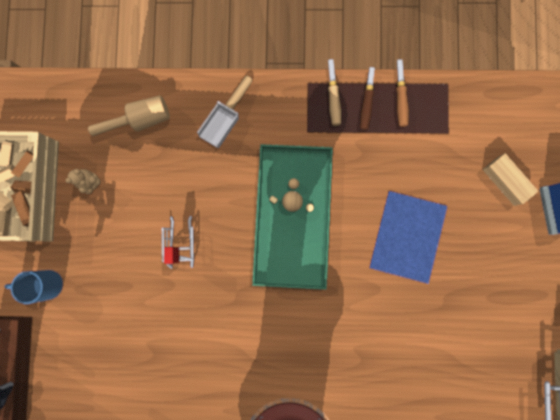

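View pics/scene0.png

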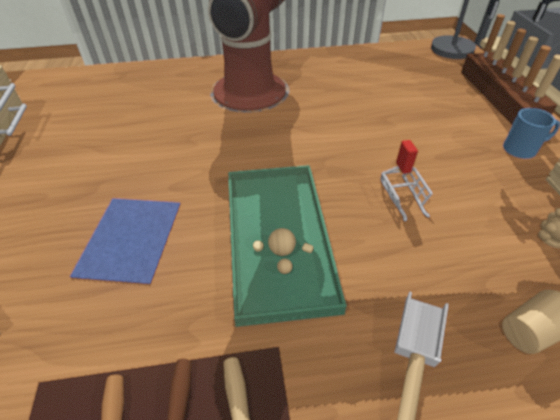

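The top view shows the scoop's red handle at (172,255) with its mouth pointing up, the ball at (292,201), the tray from (258,146) to (328,288), and the mat around (408,237).

```bash
cat > h.py <<'E'
import numpy as np,cv2
from scipy.spatial.transform import Rotation as Ro
def ray(d,u,v,z):
    R,t,K=d['R'],d['t'],d['mtx'];c=-R.T@t;r=R.T@np.linalg.solve(K,[u,v,1.]);return c+r*(z-c[2])/r[2]
def lr(d,u,v):
    R,t,K=d['R'],d['t'],d['mtx'];r=R.T@np.linalg.solve(K,[u,v,1.]);return -R.T@t,r/np.linalg.norm(r)
def tri(a,b):
    A=np.zeros((3,3));y=np.zeros(3)
    for c,r in(a,b):
        P=np.eye(3)-np.outer(r,r);A+=P;y+=P@c
    return np.linalg.solve(A,y)
def proj(d,X):
    p=d['mtx']@(d['R']@np.asarray(X,float)+d['t']);return p[:2]/p[2]
def big(m):
    c=max(cv2.findContours(m.astype(np.uint8),0,2)[0],key=cv2.contourArea);return c
E
python3 - <<'E'
from h import *
D={n:dict(np.load(f'pics/{n}0.npz')) for n in('top','scene')}
L={}
for n,d in D.items():
    b,g,r=[d['img'][...,i].astype(int) for i in range(3)]
    c=big((r>130)&(g<60)&(b<60));m=cv2.moments(c);L[n]=lr(d,m['m10']/m['m00'],m['m01']/m['m00']);print(n,'red',cv2.boundingRect(c))
    for nm,mk,z in(('mat',(b>g+30)&(b>r+50),.004),('tray',(g>r+25)&(g>b+5),.03)):
        mk=mk.copy()
        if n=='top' and nm=='mat': mk[:,:340]=0;mk[:,470:]=0
        if n=='scene' and nm=='mat': mk[:,250:]=0
        q=cv2.minAreaRect(big(mk));P=np.array([ray(d,*p,z) for p in cv2.boxPoints(q)])
        print(n,nm,P[:,:2].mean(0).round(4),P[:,:2].round(3).tolist())
print('handle',tri(L['top'],L['scene']).round(4))
print('ball',tri(lr(D['top'],292,201),lr(D['scene'],282,242)).round(4))
im=D['top']['img']
a=cv2.resize(im[205:280,150:210],None,fx=7,fy=7,interpolation=2)
b=cv2.resize(im[170:225,262:322],None,fx=6,fy=7,interpolation=2)
b=cv2.copyMakeBorder(b,0,a.shape[0]-b.shape[0],0,0,0);cv2.imwrite('pics/c1.png',np.hstack([a[:,:],b]))
E
```

```text
top red (166, 247, 7, 16)
top mat [ 0.5186 -0.2882] [[0.44, -0.194], [0.631, -0.241], [0.597, -0.383], [0.407, -0.335]]
top tray [0.5644 0.0008] [[0.394, 0.095], [0.741, 0.086], [0.734, -0.096], [0.388, -0.082]]
scene red (402, 142, 15, 30)
scene mat [ 0.5096 -0.2928] [[0.593, -0.379], [0.334, -0.353], [0.443, -0.192], [0.668, -0.248]]
scene tray [0.5717 0.0105] [[0.391, -0.098], [0.393, 0.148], [0.756, 0.083], [0.748, -0.091]]
handle [0.4641 0.2895 0.0831]
ball [0.6001 0.0037 0.0332]
```

View pics/c1.png

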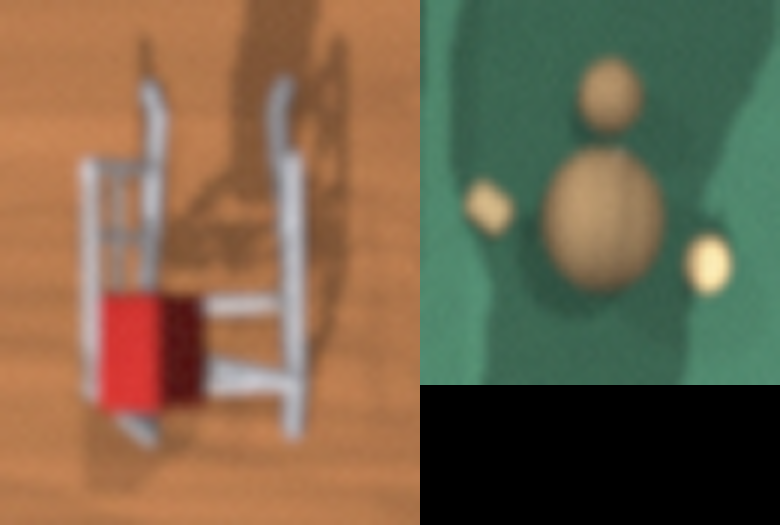

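Run:
```python
from h import *
d=dict(np.load('pics/top0.npz'))
p=lambda u,v,z:ray(d,u,v,z)[:2]
tl,tr,rl,rr=[p(*q,.003) for q in((171.4,217.1),(190.7,216.4),(171.4,267.9),(191.7,267.1))]
f=(tl+tr)/2;b=(rl+rr)/2;v=f-b;print('tip',f,'rear',b,'len',np.linalg.norm(v),'yaw',np.degrees(np.arctan2(v[1],v[0])),'origin',b+v*30/125)
print('w',tl-tr,rl-rr)
print('handletop',p(150+132/7,205+353/7,.115))
for n,q in dict(ball=(292.8,201.4,.032),bead=(293.7,183.6,.02),a=(273.7,199.7,.011),b=(310.3,207.9,.011)).items():print(n,p(*q).round(4))
```

```text
tip [0.55906686 0.28436193] rear [0.43083195 0.27845406] len 0.1283709220917801 yaw 2.6377906013600874 origin [0.46160833 0.27987195]
w [-0.00254499  0.04936457] [-0.00296212  0.05144492]
handletop [0.46232778 0.27814469]
ball [5.991e-01 4.000e-04]
bead [ 0.6452 -0.0009]
a [0.6051 0.0489]
b [ 0.5857 -0.0434]
```

```bash
cat >> h.py <<'E'
def go(pos,yaw):
    from station import get_obs
    o=get_obs();R=Ro.from_rotvec(o['tool_rot']);a=np.radians(yaw);c,s=np.cos(a),np.sin(a)
    T=Ro.from_matrix(np.array([[-c,-s,0],[-s,c,0],[0,0,-1.]]))
    print('t',o['t'],'pos',np.round(o['tool_pos'],4),'F',np.round(o['contact_force'],1),'open',round(o['opening'],4),'row',((R.inv()*T).as_rotvec()/np.pi).round(4),(R.inv().apply(np.array(pos)-o['tool_pos'])/.3).round(4))
E
python3 -c "
from h import *
go((.35,.42,.2),2.8);go((.462,.279,.19),2.8)"
```

```text
t 0.1 pos [0.2186 0.5849 0.2302] F [ 0.5  0.4 -0.2] open 0.0853 row [-0.0006 -0.0002 -0.1295] [-0.6027 -0.3613  0.1011]
t 0.1 pos [0.2186 0.5849 0.2302] F [ 0.5  0.4 -0.2] open 0.0853 row [-0.0006 -0.0002 -0.1295] [-1.117  -0.6707  0.1349]
```

carry_out([
  [0, 0, -0.03, -0.12, -0.07, 0.02, -1],
  [0, 0, -0.065, -0.24, -0.14, 0.04, -1],
  [0, 0, -0.1, -0.36, -0.22, 0.06, -1],
  [0, 0, -0.13, -0.48, -0.29, 0.08, -1],
  [0, 0, -0.13, -0.6, -0.36, 0.1, -1],
])

```text
t: 0.6
tool_pos: [0.3501, 0.4196, 0.2005]
tool_rot: [0.082, -3.14, 0.001]
contact_force: [-0.0, 0.7, -0.3]
opening: 0.0854
grip_force: 0.0
```

```bash
python3 -c "
from h import *
go((.462,.279,.19),2.8)"
```

```text
t 0.6 pos [0.3501 0.4196 0.2005] F [-0.   0.7 -0.3] open 0.0854 row [-0.0001 -0.0002  0.0011] [-0.3478 -0.4875  0.0352]
```

carry_out([
  [0, 0, 0.001, -0.087, -0.122, 0.009, -1],
  [0, 0, 0.001, -0.174, -0.244, 0.018, -1],
  [0, 0, 0.001, -0.261, -0.366, 0.027, -1],
  [0, 0, 0.001, -0.348, -0.487, 0.035, -1],
  [0, 0, 0.001, -0.348, -0.487, 0.035, -1],
])

```text
t: 1.1
tool_pos: [0.4635, 0.2768, 0.19]
tool_rot: [0.065, -3.141, 0.003]
contact_force: [0.3, 0.8, 0.0]
opening: 0.0855
grip_force: 0.0
```

Run:
```python
from h import *
from station import *
d=get_image('wrist');cv2.imwrite('pics/w1.png',d['img']);np.savez('pics/w1.npz',**d)
go((.462,.279,.07),2.8)
b,g,r=[d['img'][...,i].astype(int) for i in range(3)]
c=big((r>110)&(g<60)&(b<60));print(cv2.boundingRect(c),cv2.minAreaRect(c));print(proj(d,(.462,.279,.115)))
```

```text
t 1.15 pos [0.4622 0.2786 0.1901] F [-0.4  0.7 -0.8] open 0.0855 row [-0.0001 -0.0004 -0.0019] [0.     0.0017 0.4002]
(272, 178, 32, 70) ((287.5, 212.5), (69.0, 31.0), 90.0)
[282.09260597 219.85422986]
```

View pics/w1.png

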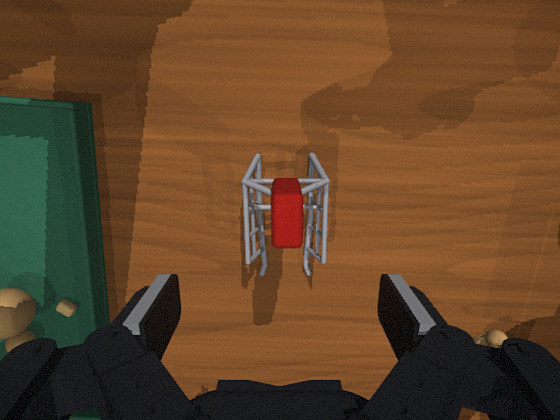

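The wrist view shows the scoop's handle top at about (288,221), with wire tips at (265,272) and (308,272). That puts it about 4 mm further to +y than I estimated.

Run:
```python
from h import *
d=dict(np.load('pics/w1.npz'))
print('handle',ray(d,288,221,.115))
f=(ray(d,265,272,.003)+ray(d,308,272,.003))/2;b=(ray(d,258,156,.003)+ray(d,313,156,.003))/2;f2=(ray(d,247,263,.05)+ray(d,324,268,.05))/2
print(f,b,f2)
go((.4625,.2825,.07),2.5)
```

```text
handle [0.46264926 0.28304288 0.115     ]
[0.55809833 0.28873995 0.003     ] [0.43399584 0.28179209 0.003     ] [0.52756926 0.2855374  0.05      ]
t 1.15 pos [0.4622 0.2786 0.1901] F [-0.4  0.7 -0.8] open 0.0855 row [-0.0001 -0.0004 -0.0002] [-0.0022  0.0133  0.4002]
```

carry_out([
  [0, 0, 0, -0.002, 0.013, 0.14, -1],
  [0, 0, 0, -0.002, 0.013, 0.28, -1],
  [0, 0, 0, -0.002, 0.013, 0.4, -1],
  [0, 0, 0, -0.002, 0.013, 0.4, -1],
  [0, 0, 0, -0.002, 0.013, 0.4, 0.0],
], force=60)

```text
t: 1.65
tool_pos: [0.4609, 0.2851, 0.0708]
tool_rot: [0.076, -3.139, 0.001]
contact_force: [0.4, 0.3, 1.1]
opening: 0.0735
grip_force: 0.0
```

carry_out([
  [0, 0, 0, 0, 0, 0, 1],
  [0, 0, 0, 0, 0, 0, 1],
  [0, 0, 0, 0, 0, 0, 1],
  [0, 0, 0, 0, 0, 0, 1],
  [0, 0, 0, 0, 0, 0, 1],
], force=60)

```text
t: 2.15
tool_pos: [0.4626, 0.2848, 0.0722]
tool_rot: [-0.074, 3.139, 0.001]
contact_force: [-0.0, -1.7, 3.9]
opening: 0.0217
grip_force: 63.8
```

carry_out([
  [0, 0, 0, 0, 0, 0, 1],
  [0, 0, 0, 0, 0, 0, 1],
  [0, 0, 0, 0, 0, -0.05, 1],
  [0, 0, 0, 0, 0, -0.15, 1],
  [0, 0, 0, 0, 0, -0.2, 1],
], force=60)

```text
t: 2.65
tool_pos: [0.4625, 0.2849, 0.1333]
tool_rot: [-0.074, 3.138, 0.002]
contact_force: [0.4, 0.7, -1.6]
opening: 0.0212
grip_force: 63.0
```

```bash
python3 -c "
from h import *
go((.470,.008,.135),-2)"
```

```text
t 2.65 pos [0.4625 0.2849 0.1333] F [ 0.4  0.7 -1.6] open 0.0212 row [0.0004 0.0007 0.0262] [ 0.0186 -0.923  -0.0068]
```

carry_out([
  [0, 0, 0.004, 0.003, -0.08, -0.007, 1],
  [0, 0, 0.01, 0.006, -0.2, -0.007, 1],
  [0, 0, 0.015, 0.009, -0.33, -0.007, 1],
  [0, 0, 0.02, 0.012, -0.46, -0.007, 1],
  [0, 0, 0.026, 0.015, -0.59, -0.007, 1],
])

```text
t: 3.15
tool_pos: [0.4652, 0.1061, 0.1331]
tool_rot: [0.054, 3.141, 0.0]
contact_force: [0.6, -0.3, -1.7]
opening: 0.0217
grip_force: 62.9
```

carry_out([
  [0, 0, 0, 0.0, -0.13, 0, 1],
  [0, 0, 0, 0.001, -0.24, 0, 1],
  [0, 0, 0, 0.002, -0.31, 0, 1],
  [0, 0, 0, 0.003, -0.333, 0, 1],
  [0, 0, 0, 0.003, -0.333, 0, 1],
])

```text
t: 3.65
tool_pos: [0.4612, 0.0072, 0.133]
tool_rot: [0.056, 3.141, 0.0]
contact_force: [-0.7, 0.7, -1.0]
opening: 0.0208
grip_force: 62.9
```

Run:
```python
from h import *
from station import *
d=get_image('top');np.savez('pics/top1.npz',**d);e=get_image('scene');np.savez('pics/scene1.npz',**e)
go((.470,.008,.080),-2)
a=cv2.resize(d['img'][160:280,240:340],None,fx=4,fy=4,interpolation=2)
b=cv2.resize(e['img'][140:300,220:320],None,fx=3,fy=3,interpolation=2)
cv2.imwrite('pics/c2.png',np.hstack([a,b]))
```

```text
t 3.75 pos [0.4613 0.0083 0.1329] F [ 0.6  0.3 -0.4] open 0.0214 row [ 0.0002 -0.      0.0003] [-0.0291 -0.0003  0.1764]
```

View pics/c2.png

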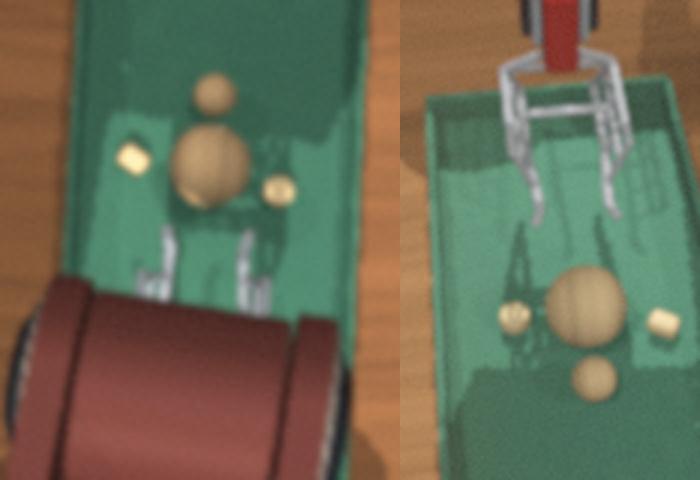

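The scoop is over the near end of the tray. In the top view its tips are at (282,218) and (301.8,218.8), and the ball is at (292.5,201.5). In the scene view the tips are at (266,214) and (290.7,212.3), and the ball is at (281.7,242).

Run:
```python
from h import *
d=dict(np.load('pics/top1.npz'));e=dict(np.load('pics/scene1.npz'))
for c,P,Q,B in((d,(282,218),(301.8,218.8),(292.5,201.5)),(e,(290.7,212.3),(266,214),(281.7,242))):
    p=ray(c,*P,.064);q=ray(c,*Q,.064);b=ray(c,*B,.032);print('tips',p[:2],q[:2],'mid',((p+q)/2)[:2],'w',p-q,'ball',b[:2])
y=np.radians(-2);print('expected tip mid',.4613+.095*np.cos(y),.0083+.095*np.sin(y))
for n,q in dict(bead=(240+213/4,160+94/4,.02),a=(240+133/4,160+159/4,.011),b=(240+279/4,160+191/4,.011)).items():print(n,ray(d,*q)[:2])
for r in (90,): print('wall', [ray(d,240+u/4,160+v/4,.03)[:2] for u,v in((85,0),(368,0),(66,250),(355,250))])
```

```text
tips [0.55523584 0.02504824] [ 0.5540549 -0.0221536] mid [0.55464537 0.00144732] w [0.00118094 0.04720184 0.        ] ball [0.59882728 0.00114983]
tips [0.55768482 0.02807209] [ 0.55473589 -0.01770937] mid [0.55621036 0.00518136] w [0.00294893 0.04578146 0.        ] ball [0.59915409 0.00461808]
expected tip mid 0.5562421285668141 0.004984547813262408
bead [6.45485903e-01 2.00806157e-04]
a [0.60496662 0.0499869 ]
b [ 0.58609467 -0.04204534]
wall [array([0.7019472 , 0.08076225]), array([ 0.70400413, -0.09509414]), array([0.54571066, 0.08906764]), array([ 0.54850821, -0.08862302])]
```

carry_out([
  [0, 0, 0, 0, 0.003, 0.06, 1],
  [0, 0, 0, 0, 0.003, 0.12, 1],
  [0, 0, 0, 0, 0.003, 0.16, 1],
  [0, 0, 0, 0, 0.003, 0.165, 1],
  [0, 0, 0, 0, 0.003, 0.165, 1],
])

```text
t: 4.25
tool_pos: [0.4613, 0.0091, 0.0833]
tool_rot: [-0.052, -3.141, -0.0]
contact_force: [0.8, -0.0, -0.3]
opening: 0.0214
grip_force: 63.0
```

carry_out([
  [0, 0, 0, 0, 0, 0.003, 1],
  [0, 0, 0, 0, 0, 0.006, 1],
  [0, 0, 0, 0, 0, 0.008, 1],
  [0, 0, 0, 0, 0, 0.008, 1],
])

```text
t: 4.65
tool_pos: [0.4615, 0.0085, 0.0813]
tool_rot: [0.054, 3.141, -0.0]
contact_force: [-0.1, 0.9, -1.3]
opening: 0.0214
grip_force: 63.0
```

carry_out([
  [0, 0, 0, 0, 0, 0.002, 1],
  [0, 0, 0, 0, 0, 0.004, 1],
  [0, 0, 0, 0, 0, 0.004, 1],
])

```text
t: 4.95
tool_pos: [0.4612, 0.0086, 0.0797]
tool_rot: [-0.054, -3.141, -0.0]
contact_force: [-0.2, 0.1, -1.2]
opening: 0.0213
grip_force: 63.0
```

carry_out([
  [0, 0, 0, 0, 0, 0.002, 1],
  [0, 0, 0, 0, 0, 0.004, 1],
  [0, 0, 0, 0, 0, 0.004, 1],
])

```text
t: 5.25
tool_pos: [0.4613, 0.0086, 0.0785]
tool_rot: [-0.054, -3.141, -0.0]
contact_force: [-0.4, 1.1, -1.3]
opening: 0.0213
grip_force: 63.0
```

carry_out([
  [0, 0, 0, 0, 0, 0.002, 1],
  [0, 0, 0, 0, 0, 0.003, 1],
  [0, 0, 0, 0, 0, 0.003, 1],
])

```text
t: 5.55
tool_pos: [0.4614, 0.0085, 0.0783]
tool_rot: [-0.053, -3.141, 0.0]
contact_force: [-3.7, -0.0, 5.6]
opening: 0.0211
grip_force: 63.9
```

carry_out([
  [0, 0, 0, 0, 0, -0.004, 1],
  [0, 0, 0, -0.02, 0, -0.004, 1],
  [0, 0, 0, -0.04, 0, -0.004, 1],
  [0, 0, 0, -0.06, 0, -0.004, 1],
  [0, 0, 0, -0.08, 0, -0.004, 1],
])

```text
t: 6.05
tool_pos: [0.486, 0.0077, 0.0787]
tool_rot: [-0.054, -3.141, -0.0]
contact_force: [0.5, 1.0, -1.5]
opening: 0.0214
grip_force: 63.0
```

carry_out([
  [0, 0, 0, -0.015, 0, 0, 1],
  [0, 0, 0, -0.03, 0, 0, 1],
  [0, 0, 0, -0.045, 0, 0, 1],
  [0, 0, 0, -0.06, 0, 0, 1],
  [0, 0, 0, -0.075, 0, 0, 1],
])

```text
t: 6.55
tool_pos: [0.5081, 0.007, 0.0789]
tool_rot: [-0.054, -3.141, 0.0]
contact_force: [-0.1, -0.2, -2.3]
opening: 0.0212
grip_force: 63.0
```

carry_out([
  [0, 0, 0, -0.015, 0, 0, 1],
  [0, 0, 0, -0.03, 0, 0, 1],
  [0, 0, 0, -0.045, 0, 0, 1],
  [0, 0, 0, -0.06, 0, 0, 1],
  [0, 0, 0, -0.075, 0, 0, 1],
])

```text
t: 7.05
tool_pos: [0.5306, 0.0062, 0.0789]
tool_rot: [-0.054, -3.141, -0.0]
contact_force: [-0.2, 1.0, -1.7]
opening: 0.0213
grip_force: 63.0
```

carry_out([
  [0, 0, 0, -0.015, 0, 0, 1],
  [0, 0, 0, -0.03, 0, 0, 1],
  [0, 0, 0, -0.045, 0, 0, 1],
  [0, 0, 0, -0.06, 0, 0, 1],
  [0, 0, 0, -0.07, 0, 0, 1],
])

```text
t: 7.55
tool_pos: [0.5517, 0.0054, 0.0789]
tool_rot: [0.054, 3.141, -0.0]
contact_force: [-0.1, 0.3, -1.6]
opening: 0.0214
grip_force: 63.0
```

Run:
```python
from h import *
from station import *
e=get_image('scene');np.savez('pics/scene2.npz',**e)
go((.552,.006,.079),-2)
cv2.imwrite('pics/c3.png',cv2.resize(e['img'][140:300,220:340],None,fx=3.5,fy=3.5,interpolation=2))
```

```text
t 7.6 pos [0.5521 0.0054 0.079 ] F [-0.2 -0.7 -0.7] open 0.0212 row [-0.      0.0002  0.0002] [0.0002 0.0019 0.0002]
```

View pics/c3.png

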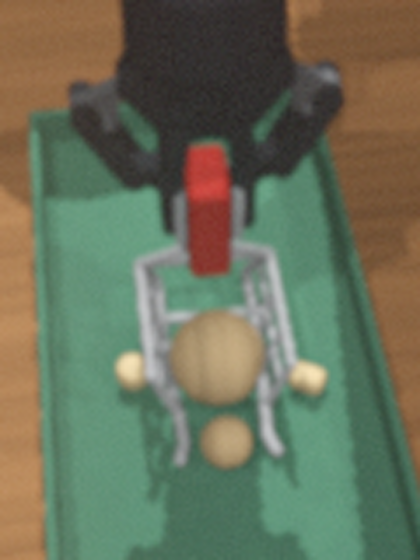

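The ball sits between the wires at crop (215,355). The bead is between the tips and both chips are outside. Next is a gentle lift.

carry_out([
  [0, 0, 0, 0, 0, -0.01, 1],
  [0, 0, 0, 0, 0, -0.02, 1],
  [0, 0, 0, 0, 0, -0.03, 1],
  [0, 0, 0, 0, 0, -0.04, 1],
  [0, 0, 0, 0, 0, -0.05, 1],
])

```text
t: 8.1
tool_pos: [0.5512, 0.0055, 0.0943]
tool_rot: [0.054, 3.141, -0.0]
contact_force: [-0.7, -0.5, -1.5]
opening: 0.0212
grip_force: 62.9
```

carry_out([
  [0, 0, 0, 0, 0, -0.01, 1],
  [0, 0, 0, 0, 0, -0.02, 1],
  [0, 0, 0, 0, 0, -0.03, 1],
  [0, 0, 0, 0, 0, -0.04, 1],
  [0, 0, 0, 0, 0, -0.05, 1],
])

```text
t: 8.6
tool_pos: [0.5513, 0.0055, 0.1091]
tool_rot: [-0.054, -3.141, 0.0]
contact_force: [0.1, -0.2, -1.8]
opening: 0.0213
grip_force: 62.9
```

carry_out([
  [0, 0, 0, 0, 0, -0.02, 1],
  [0, 0, 0, 0, 0, -0.05, 1],
  [0, 0, 0, 0, 0, -0.09, 1],
  [0, 0, 0, 0, 0, -0.12, 1],
  [0, 0, 0, 0, 0, -0.14, 1],
])

```text
t: 9.1
tool_pos: [0.552, 0.0054, 0.1528]
tool_rot: [0.054, 3.139, -0.0]
contact_force: [0.4, -0.5, -2.5]
opening: 0.0213
grip_force: 62.9
```

Run:
```python
from h import *
from station import *
e=get_image('scene');np.savez('pics/scene3.npz',**e)
go((.488,-.277,.15),-13.8)
cv2.imwrite('pics/c4.png',cv2.resize(e['img'][120:300,200:350],None,fx=3,fy=3,interpolation=2))
```

```text
t 9.15 pos [0.5524 0.0053 0.1535] F [-0.3  0.  -0.8] open 0.0214 row [0.     0.0011 0.0658] [ 0.1825 -0.9479  0.0114]
```

View pics/c4.png

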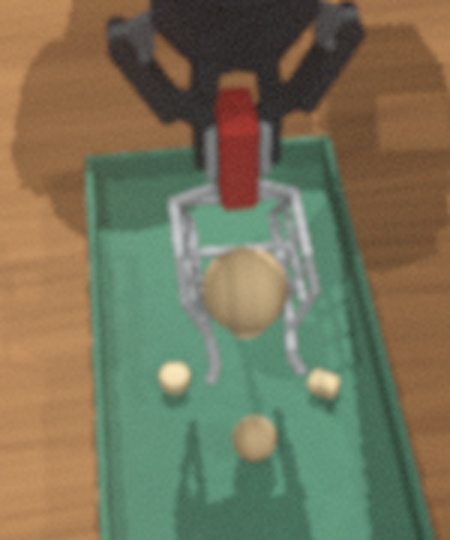

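The ball is resting on the wires at crop (245,290), and the bead and both chips are still in the tray. Now I'll carry it slowly to the mat.

carry_out([
  [0, 0, 0, 0.002, -0.008, 0, 1],
  [0, 0, 0, 0.005, -0.025, 0, 1],
  [0, 0, 0, 0.01, -0.05, 0, 1],
  [0, 0, 0, 0.017, -0.085, 0, 1],
  [0, 0, 0, 0.025, -0.125, 0, 1],
])

```text
t: 9.65
tool_pos: [0.542, -0.0327, 0.1505]
tool_rot: [-0.054, -3.14, 0.0]
contact_force: [0.1, -0.8, -2.1]
opening: 0.0211
grip_force: 62.9
```

carry_out([
  [0, 0, 0, 0.008, -0.04, 0, 1],
  [0, 0, 0, 0.016, -0.08, 0, 1],
  [0, 0, 0, 0.024, -0.12, 0, 1],
  [0, 0, 0, 0.032, -0.16, 0, 1],
  [0, 0, 0, 0.04, -0.2, 0, 1],
])

```text
t: 10.15
tool_pos: [0.5282, -0.0924, 0.151]
tool_rot: [0.054, 3.141, -0.0]
contact_force: [-0.1, -0.1, -1.8]
opening: 0.0212
grip_force: 62.9
```

carry_out([
  [0, 0, 0, 0.008, -0.04, 0, 1],
  [0, 0, 0, 0.016, -0.08, 0, 1],
  [0, 0, 0, 0.024, -0.12, 0, 1],
  [0, 0, 0, 0.032, -0.16, 0, 1],
  [0, 0, 0, 0.04, -0.2, 0, 1],
])

```text
t: 10.65
tool_pos: [0.5142, -0.1518, 0.1509]
tool_rot: [-0.054, -3.141, 0.0]
contact_force: [-0.3, 0.3, -2.1]
opening: 0.0214
grip_force: 62.9
```

carry_out([
  [0, 0, 0, 0.008, -0.04, 0, 1],
  [0, 0, 0, 0.016, -0.08, 0, 1],
  [0, 0, 0, 0.024, -0.12, 0, 1],
  [0, 0, 0, 0.032, -0.16, 0, 1],
  [0, 0, 0, 0.04, -0.2, 0, 1],
])

```text
t: 11.15
tool_pos: [0.5001, -0.2114, 0.1509]
tool_rot: [0.054, 3.141, 0.0]
contact_force: [-0.4, -0.1, -1.9]
opening: 0.0212
grip_force: 62.9
```

carry_out([
  [0, 0, 0.004, 0.008, -0.04, 0, 1],
  [0, 0, 0.012, 0.016, -0.08, 0, 1],
  [0, 0, 0.022, 0.022, -0.115, 0, 1],
  [0, 0, 0.032, 0.028, -0.14, 0, 1],
  [0, 0, 0.042, 0.032, -0.16, 0, 1],
])

```text
t: 11.65
tool_pos: [0.4889, -0.2587, 0.1509]
tool_rot: [-0.265, -3.13, -0.0]
contact_force: [0.2, 0.0, -2.1]
opening: 0.0211
grip_force: 62.9
```

```bash
python3 -c "
from h import *
go((.488,-.277,.095),-13.8)"
```

```text
t 11.65 pos [ 0.4889 -0.2587  0.1509] F [ 0.2  0.  -2.1] open 0.0211 row [ 0.     -0.      0.0228] [-0.0072 -0.0606  0.1862]
```

carry_out([
  [0, 0, 0.008, -0.002, -0.02, 0.01, 1],
  [0, 0, 0.016, -0.004, -0.04, 0.03, 1],
  [0, 0, 0.022, -0.006, -0.055, 0.06, 1],
  [0, 0, 0.023, -0.007, -0.06, 0.09, 1],
  [0, 0, 0.023, -0.007, -0.06, 0.12, 1],
])

```text
t: 12.15
tool_pos: [0.488, -0.276, 0.1135]
tool_rot: [-0.374, -3.118, -0.001]
contact_force: [0.3, 0.7, -2.2]
opening: 0.0215
grip_force: 62.9
```

carry_out([
  [0, 0, 0, 0, 0, 0.03, 1],
  [0, 0, 0, 0, 0, 0.06, 1],
  [0, 0, 0, 0, 0, 0.085, 1],
  [0, 0, 0, 0, 0, 0.1, 1],
  [0, 0, 0, 0, 0, 0.105, 1],
])

```text
t: 12.65
tool_pos: [0.488, -0.2759, 0.0828]
tool_rot: [-0.373, -3.119, -0.001]
contact_force: [-0.8, -0.8, -2.3]
opening: 0.0213
grip_force: 62.9
```

Run:
```python
from h import *
from station import *
e=get_image('scene');np.savez('pics/scene4.npz',**e)
go((.488,-.277,.0765),-13.8)
cv2.imwrite('pics/c5.png',cv2.resize(e['img'][120:300,60:330],None,fx=2.9,fy=2.9,interpolation=2))
```

```text
t 12.7 pos [ 0.4881 -0.276   0.083 ] F [-0.4 -0.9 -1.6] open 0.021 row [ 0.0001 -0.0001  0.0008] [-0.0003 -0.0033  0.0216]
```

View pics/c5.png

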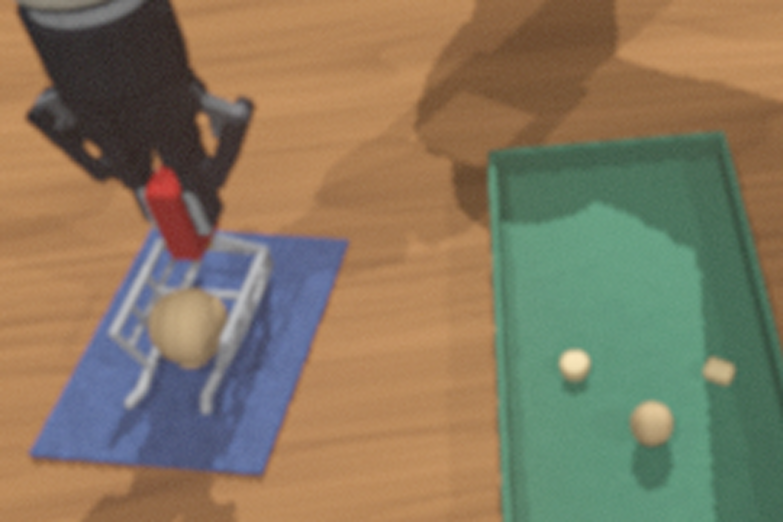

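The ball is in the scoop, which hovers over the mat, slightly near and to the left of centre. I'll nudge it about 12 mm forward and 6 mm to +y, then set it down.

carry_out([
  [0, 0, 0, -0.006, 0.003, 0, 1],
  [0, 0, 0, -0.02, 0.01, 0, 1],
  [0, 0, 0, -0.034, 0.017, 0, 1],
  [0, 0, 0, -0.04, 0.02, 0.006, 1],
  [0, 0, 0, -0.04, 0.02, 0.012, 1],
])

```text
t: 13.2
tool_pos: [0.5019, -0.2731, 0.08]
tool_rot: [0.373, 3.119, -0.0]
contact_force: [-0.1, 0.1, -1.5]
opening: 0.0211
grip_force: 63.0
```

carry_out([
  [0, 0, 0, 0, 0, 0.003, 1],
  [0, 0, 0, 0, 0, 0.006, 1],
  [0, 0, 0, 0, 0, 0.008, 1],
  [0, 0, 0, 0, 0, 0.008, 1],
])

```text
t: 13.6
tool_pos: [0.5012, -0.2731, 0.0773]
tool_rot: [-0.374, -3.119, -0.0]
contact_force: [-0.5, -0.0, -1.8]
opening: 0.0213
grip_force: 63.0
```

carry_out([
  [0, 0, 0, 0, 0, 0.002, 1],
  [0, 0, 0, 0, 0, 0.003, 1],
  [0, 0, 0, 0, 0, 0.003, 1],
])

```text
t: 13.9
tool_pos: [0.5013, -0.2732, 0.0765]
tool_rot: [-0.374, -3.119, 0.0]
contact_force: [0.1, -0.3, -1.9]
opening: 0.0212
grip_force: 63.0
```

carry_out([
  [0, 0, 0, 0, 0, 0.001, 1],
  [0, 0, 0, 0, 0, 0.002, 1],
  [0, 0, 0, 0, 0, 0.002, 1],
])

```text
t: 14.2
tool_pos: [0.5013, -0.2732, 0.0763]
tool_rot: [-0.373, -3.119, 0.0]
contact_force: [-1.8, 0.1, 2.2]
opening: 0.0211
grip_force: 63.5
```

carry_out([
  [0, 0, 0, 0, 0, 0.001, 1],
  [0, 0, 0, 0, 0, 0.002, 1],
  [0, 0, 0, 0, 0, 0.002, 1],
])

```text
t: 14.5
tool_pos: [0.5014, -0.2733, 0.0763]
tool_rot: [-0.373, -3.119, 0.0]
contact_force: [-3.8, 1.1, 6.2]
opening: 0.0211
grip_force: 64.2
```

carry_out([
  [0, 0, 0, 0, 0, -0.002, 1],
  [0, 0, 0, 0, 0, -0.002, 1],
  [0, 0, 0, 0, 0, -0.002, 0.45],
  [0, 0, 0, 0, 0, -0.002, 0.35],
  [0, 0, 0, 0, 0, -0.002, 0.2],
], force=20)

```text
t: 15.0
tool_pos: [0.5014, -0.2731, 0.0756]
tool_rot: [0.374, 3.119, 0.0]
contact_force: [0.2, 0.5, 0.2]
opening: 0.0343
grip_force: 0.0
```

carry_out([
  [0, 0, 0, 0, 0, 0, 0.0],
  [0, 0, 0, 0, 0, 0, -0.3],
  [0, 0, 0, 0, 0, 0, -0.5],
  [0, 0, 0, 0, 0, 0, -0.5],
  [0, 0, 0, 0, 0, 0, -0.5],
])

```text
t: 15.5
tool_pos: [0.5013, -0.2731, 0.0759]
tool_rot: [0.374, 3.119, -0.0]
contact_force: [-0.5, 0.1, -0.2]
opening: 0.0639
grip_force: 0.0
```

carry_out([
  [0, 0, 0, 0, 0, -0.05, -0.5],
  [0, 0, 0, 0, 0, -0.15, -0.5],
  [0, 0, 0, 0, 0, -0.3, -0.5],
  [0, 0, 0, 0, 0, -0.4, -0.5],
  [0, 0, 0, 0, 0, -0.4, -0.5],
])

```text
t: 16.0
tool_pos: [0.5043, -0.2752, 0.204]
tool_rot: [0.372, 3.108, -0.01]
contact_force: [-0.4, -0.1, 1.4]
opening: 0.0643
grip_force: 0.0
```

Run:
```python
from h import *
from station import *
e=get_image('scene')
go((.5,-.273,.2),-13.8)
cv2.imwrite('pics/c6.png',cv2.resize(e['img'][120:300,60:330],None,fx=2.9,fy=2.9,interpolation=2))
```

```text
t 16.05 pos [ 0.503  -0.2743  0.2007] F [ 0.1  0.3 -0.7] open 0.0645 row [-0.0009  0.0023  0.0008] [0.0109 0.0019 0.0022]
```

View pics/c6.png

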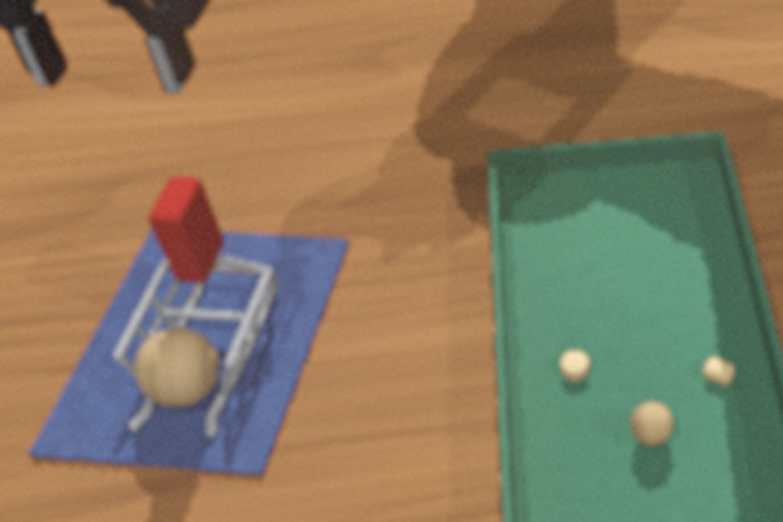

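The scoop is flat on the mat and released. The ball has moved forward a little between the wires, to crop (178,368), so I'll check that it's at rest.

Run:
```python
from h import *
from station import *
K=[get_image('scene') for i in range(8)]
T=K[0]['img'][235:262,98:140]
for k in K[::1]:
    b,g,r=[k['img'][...,i].astype(int) for i in range(3)]
    m=(r>b+25);m[:,:95]=0;m[:228]=0;m[268:]=0;m[:,145:]=0
    c=big(m);(u,v),rad=cv2.minEnclosingCircle(c);print(round(u,1),round(v,1),round(rad,1),ray(k,u,v,.03)[:2].round(4))
print(get_obs()['t'])
```

```text
120.3 245.2 14.4 [ 0.5589 -0.2897]
120.3 245.3 14.4 [ 0.5591 -0.2896]
120.3 245.3 14.4 [ 0.5591 -0.2896]
120.3 245.2 14.4 [ 0.5589 -0.2897]
120.3 245.3 14.4 [ 0.5591 -0.2896]
120.3 245.3 14.4 [ 0.5591 -0.2896]
120.3 245.3 14.4 [ 0.5591 -0.2896]
120.3 245.3 14.4 [ 0.5591 -0.2896]
16.45
```

```bash
python3 -c "
from station import *
print(finish_job())"
```

```text
the job is handed in; nothing more can be done
None
```

The job is handed in: the scoop was set down flat on the blue mat and released with the ball at rest between its wires, about 17 mm forward of the stop position, and the bead and both offcuts stayed in the tray.

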